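# Load a pedal nest and show the finished pedal to the inspection camera

### The arm

A 6-joint arm with a two-finger parallel gripper is mounted at the origin on the work surface. World frame = base frame: x ahead of the robot, y to its left, z up, the work surface at z = 0. Lengths are in m, angles in rad, forces in N, time in s.
With the tool pointing down it reaches from about 0.35 to 0.775 m from the base axis. Payload 7.3 kg.
Tool frame: the origin (TCP) lies midway between the tips of the shut fingers; the grasp point (between the pads) lies 19 mm behind it; z points along the fingers, y is the line along which they close (so a half turn about z gives the same grasp; the last joint's range is limited). The gripper opens to 92 mm and grips with 3 to 60 N. Pads are 19 mm wide; open, the fingers measure 130 mm over their backs; the gripper's body (75 mm by 190 mm) begins 47 mm behind the grasp point.
Start: joints at [-1.367, 0.342, 1.524, -0, 1.275, -0.146], TCP at [0.18, -0.493, 0.227] pointing down, gripper open.
Joint ranges: [-2.53, 2.53], [-0.77, 2.02], [0.04, 2.7], [-1, 4.14], [0.28, 2.66], [-3.11, 3.11]. Speed limits (rad/s): [2.57, 2.57, 3.14, 3.14, 3.14, 3.14].

### API

Orientations are given as [roll, pitch, yaw] about the fixed x, y, z axes, in that order (R = Rz(yaw) Ry(pitch) Rx(roll)).
In Python, from cell import robot, read_camera, camera_params, nets gives the robot as it stands. The module is installed in compiled form; this text tells all that it offers.
- The arm moves only by the tool step_arm, never from a script. Its argument "steps" is a list of rows, each an object of numbers: "x", "y", "z": the shift along the tool's x, y, z as a fraction of full scale; "rx", "ry", "rz": the turn, a rotation vector about the tool's x, y, z as a fraction of full scale; "claw": the opening, from -1 (shut) to 1 (fully open). In form: [{"x": .., "y": .., "z": .., "rx": .., "ry": .., "rz": .., "claw": ..}, ...]. A call has 1 to 12 rows; each row is the pose to reach, as a shift and turn from the pose commanded when the call began, along the tool's axes at that moment; what a row does not reach only later rows make up. Full scale, the value 1, is 750 mm for a shift and pi/4 rad for a turn. A row lasts 1/12 s, in which the tool goes at most 41.7 mm and 7.16 degrees, less where a joint would pass 70% of its speed; a pose out of reach is approached as far as the arm can. A call with a number of a shift or a turn outside -1 to 1 is refused whole. A call with a gripper value outside its range is refused whole. The fingers move at their own pace and stop on an object; "squeeze" is the grip in N (left out, the last holds). Time passes only in rows, so rows that repeat a pose let the fingers close. It gives the time, the measured TCP pose, the force, the opening and the grip force at its end, in the units of the state.
- robot.observe(): the state, without advancing time (a new reading comes with each control period).
- read_camera(name): name is "scene" or "side" or "wrist"; returns (picture, depth): 480x640x3 uint8, blue, green, red; 480x640 float32, m along the optical axis (not along the pixel's ray), 0 where there is no reading.
- camera_params(name): a dict with "fx", "fy", "cx", "cy" (pixels), "R" (3x3) and "t" (3): a world point X has camera coordinates R X + t; the wrist camera has in their place "hand_eye" (4x4, takes a point from camera to tool coordinates, whose origin is the TCP and whose axes are the flange's). Camera axes: x right, y down, z forward; pixel columns grow to the right and rows downward; lengths in m; the calibration is good to about 2 mm. A picture is of the moment at which its call begins: read the wrist's pose just before it. camera_params takes no time and is no camera call.
- robot.hand_in(): hands the job in; it is judged then, once.
Trained networks look in the newest picture that a camera, given by its name, has taken for a name from the list of things; names that differ only in an ending like _2 or _b are one class to them, and where a whole thing is asked for, a point or a joint stands for the part that bears it (a point fixed in the world has none). Each returns a list of dicts, best first, with "conf" (0 to 1); they miss things now and then, are a little off and sometimes report something else, mostly with a low value. They report only what shows in the picture. A call takes as long as a camera call. They do not tell look-alikes from the thing itself.
- nets.masks_of(camera, query): "region" (480x640 bool, what is visible of it) and "box" ([left, top, right, bottom] in pixels, round what is visible of it).
- nets.landmark_of(camera, query): "pixel" ([row, column] in pixels: a listed point, or the origin of a listed thing).
The state is a dict: "time": time; "qpos": joint angles; "qvel": joint speeds; "joint_efforts": joint torques, N m; "tool_pos": TCP position; "tool_rot": TCP orientation; "contact_force": force on the tool from outside, world axes, zero at the start; "torque": the same for the moment, N m; "opening": finger opening in m; "grip_force": force on a finger pad.
Only numpy, scipy, OpenCV 4.12 (cv2) and the standard library are available. Lean on these libraries where they do the work, as an engineer would, in place of code of your own. Each camera call takes 0.05 s, during which the arm holds its last target. There are 200 camera calls.

### The job

Take the waiting pedal body from the rubber mat and lower it (do not drop it) over the two locating pins of the free nest until it rests flush, and let go of it. Then lift the finished pedal, the one with studs, out of the other nest and present it to the inspection camera: underside facing square to the lens, its middle on the line of sight 15 cm in front of the glass, and the spine lying level across the picture. Finish while still holding it there in the gripper, still, touching nothing else; leave the bowl, the bottle and the screwdriver where they are.

Things in the scene. Friction and masses are not known exactly. Their poses are not given: they have to be found in the camera images.
- waiting_pedal: Pedal body without studs, flat on a 4 mm rubber mat. 116 (x) x 112 (y) eight-sided teal frame, 18 thick, about 190 g. Spine along x, 24 wide, 20 thick, x -36 to 36; each side of it a window 72 (x) x 34 (|y| 12 to 46) for fingers to pinch the spine. 12 mm through holes at (x, y) = (47, 20), (-47, -20). Origin: underside centre, z up. Same after half a turn about z.
- finished_pedal: The finished pedal, with the same shape, size, frame and holes as the waiting one, but with small dark studs 4.5 mm tall on its rims. Starts seated on the pins of the full nest, origin 24 mm above the bench.
- free_nest: Empty nest, fixed: black plate 150 (x) x 136 (y) x 14; on it two rest strips 24 x 80 at x = +-47, tops at z = 24, each with a steel pin, 9 mm thick, at (x, y) = (47, 20) and (-47, -20), top at z = 42, upper 8 mm tapered to 3 mm. Origin: underside centre, on the bench. A seated pedal has its origin at (0, 0, 24) here, its x along this x, either way round.
- full_nest: The other nest, same shape, size and frame as the empty one; the finished pedal sits on its pins at the start.
- camera_head: Head of the inspection camera on a low fixed stand, black 60 mm front ring with white lamps. Origin: centre of the glass, 95 mm above the bench. z: line of sight out of the lens, up, leaning 30 degrees from vertical towards the robot's side; y: level, across the picture. Show the pedal with its origin at (0, 0, 150) here, its z along this z, its x (spine) along this y, either way round.
- bowl: Bystander: small round aluminium bowl, 110 mm across, 42 mm high, left of the work. Origin: underside centre.
- bottle: Bystander: small white bottle with a black cap, 40 mm diameter, 100 mm high, right of the work. Origin: underside centre.
- screwdriver: Bystander: screwdriver about 160 mm long, lying on the bench to the right (-y) of the camera.
Mind the look-alikes: they are no part of the job. What is shaped like the finished_pedal but orange is not meant.

How it is judged:
By the outcome, as a careful person would: the job done as asked, in the order asked, and still so for the second after the job is handed in, while the arm keeps its last pose, push and grip.
It also fails if it takes over 58 s, if anything falls off the work surface, if the arm or the gripper's body presses on something with over 40 N, if the wrist force passes 120 N, or if a joint passes its speed limit or range.

## Working session

There is one attempt and no reset: what is moved stays moved. The work goes in short steps, Python scripts to look and compute and a tool call to move; the robot and the scene stay as the last step left them, time stands still between calls to the robot, and variables do not carry over. Pictures are saved under pics/ and viewed, at most 10 in all, crops included, and the job is handed in when it is done.

Besides the shell and the picture viewer there is one more tool, called after "Request:" as name(argument=value, ...), one argument or row to a line, values as JSON. step_arm: Moves the arm, as the interface text tells. Its arguments: {"type":"object","properties":{"steps":{"type":"array","items":{"type":"object","properties":{"x":{"type":"number","minimum":-1,"maximum":1},"y":{"type":"number","minimum":-1,"maximum":1},"z":{"type":"number","minimum":-1,"maximum":1},"rx":{"type":"number","minimum":-1,"maximum":1},"ry":{"type":"number","minimum":-1,"maximum":1},"rz":{"type":"number","minimum":-1,"maximum":1},"claw":{"type":"number"}}}},"squeeze":{"type":"number"}},"required":["steps"]}

```bash
mkdir -p pics
cat > h.py <<'E'
import numpy as np,cv2
from cell import robot, read_camera, camera_params, nets
from scipy.spatial.transform import Rotation as Ro
def Tt(s=None):
    s=s or robot.observe(); T=np.eye(4); T[:3,:3]=Ro.from_euler('xyz',s['tool_rot']).as_matrix(); T[:3,3]=s['tool_pos']; return T
def cam2w(n,T=None):
    p=camera_params(n)
    if n=='wrist': return (Tt() if T is None else T)@np.array(p['hand_eye'])
    M=np.eye(4);M[:3,:3]=p['R'];M[:3,3]=p['t'];return np.linalg.inv(M)
def cloud(n,d,T=None):
    p=camera_params(n);v,u=np.mgrid[:480,:640]
    P=np.stack([(u-p['cx'])/p['fx']*d,(v-p['cy'])/p['fy']*d,d],-1)
    M=cam2w(n,T);return P@M[:3,:3].T+M[:3,3]
E
python3 - <<'E'
from h import *
s=robot.observe();print(s)
for n in ['scene','side']:
    im,d=read_camera(n);cv2.imwrite(f'pics/{n}0.png',im);np.save(f'{n}_d.npy',d);C=cloud(n,d)
    for q in ['waiting_pedal','finished_pedal','free_nest','full_nest','camera_head','bowl','bottle','screwdriver']:
        for r in nets.masks_of(n,q)[:4]:
            m=r['region']&(d>0)
            print(n,q,round(r['conf'],2),np.round(r['box']),np.round(np.median(C[m],0),3) if m.any() else None)
    p=camera_params(n);print(n,np.round(cam2w(n),3).tolist(),p['fx'])
E
```

```text
{'time': 0.0, 'qpos': array([-1.36701943e+00,  3.42708300e-01,  1.52500273e+00, -9.71209247e-06,
        1.27537669e+00, -1.45994064e-01]), 'qvel': array([-0.00026305, -0.00024082,  0.00190662, -0.00017601, -0.00246794,
       -0.00013445]), 'joint_efforts': array([-4.17937583e-03, -4.31251431e+01, -2.44222945e+01,  7.14008510e-02,
        5.59939002e-02, -9.72220278e-05]), 'tool_pos': array([ 0.17984874, -0.49281379,  0.22605742]), 'tool_rot': array([-3.14011214e+00, -2.08308406e-04,  3.49773646e-01]), 'contact_force': array([-0.43604329, -0.50856579,  0.11946498]), 'torque': array([-0.02823829,  0.03107337,  0.03977244]), 'grip_force': 0.0, 'opening': 0.09191407829230311}
scene waiting_pedal 0.56 [292. 242. 345. 280.] [ 0.486 -0.019  0.021]
scene finished_pedal 0.92 [172. 210. 225. 244.] [ 0.267 -0.289  0.016]
scene finished_pedal 0.72 [106. 242. 168. 280.] [ 0.388 -0.433  0.016]
scene finished_pedal 0.6 [192. 240. 247. 285.] [ 0.473 -0.245  0.041]
scene finished_pedal 0.17 [291. 241. 347. 278.] [ 0.481 -0.019  0.021]
scene free_nest 0.7 [388. 225. 466. 270.] [0.468 0.244 0.014]
sc
[... 626 characters left out ...]
36. 173. 447. 202.] [ 0.419 -0.423  0.015]
side finished_pedal 0.55 [475. 235. 489. 262.] [ 0.201 -0.279  0.016]
side finished_pedal 0.17 [380. 129. 396. 160.] [ 0.602 -0.426  0.049]
side free_nest 0.62 [217. 300. 305. 384.] [0.445 0.258 0.014]
side full_nest 0.93 [359. 190. 424. 240.] [ 0.444 -0.214  0.013]
side camera_head 0.97 [225. 201. 252. 232.] [0.7   0.078 0.087]
side bowl 0.81 [126. 327. 177. 381.] [0.588 0.422 0.017]
side bottle 0.62 [384. 128. 395. 161.] [ 0.601 -0.426  0.049]
side screwdriver 0.78 [327. 149. 362. 178.] [ 0.653 -0.309  0.02 ]
side [[-0.746, -0.508, 0.43, 0.048], [-0.666, 0.569, -0.483, 0.498], [0.001, -0.646, -0.763, 0.872], [0.0, 0.0, 0.0, 1.0]] 440.6856138595721
```

View pics/scene0.png

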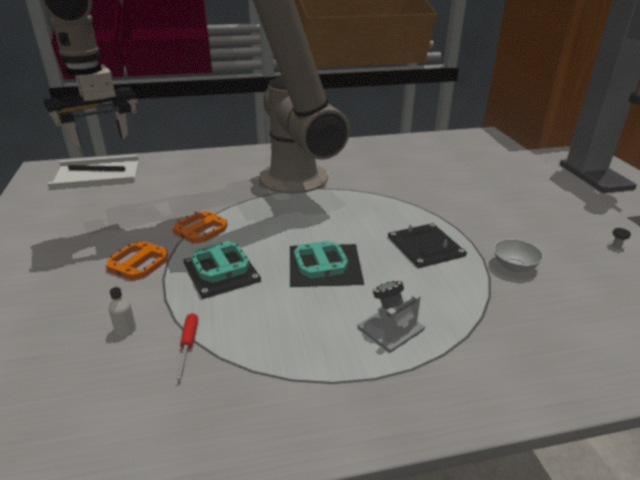

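View pics/side0.png

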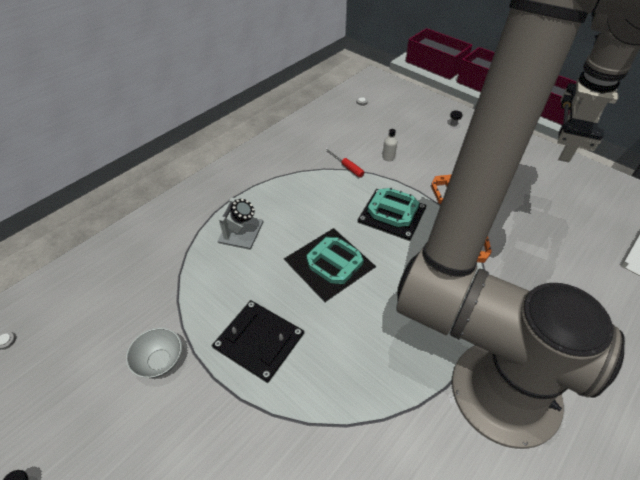

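Run:
```python
from h import *
im=cv2.imread('pics/scene0.png');im2=cv2.imread('pics/side0.png')
a=cv2.resize(im[200:345,85:425],None,fx=2.3,fy=2.0)[:, :780]
cv2.imwrite('pics/crop0.png',a)
C=cloud('scene',np.load('scene_d.npy'))
Cs=cloud('side',np.load('side_d.npy'))
# camera head points
for n,D,c in(('scene',C,im),('side',Cs,im2)):
    m=(np.hypot(D[...,0]-.72,D[...,1]-.07)<.09)&(D[...,2]>.075)
    print(n,m.sum(),np.round(D[m].min(0),3),np.round(D[m].max(0),3))
print(camera_params('wrist'))
```

```text
scene 806 [0.675 0.032 0.075] [0.764 0.12  0.11 ]
side 537 [0.671 0.033 0.075] [0.761 0.119 0.11 ]
{'fx': 399.3902246109727, 'fy': 399.3902246109727, 'cx': 317.95522944189435, 'cy': 239.3386621794899, 'hand_eye': array([[ 3.51052684e-04, -9.56951947e-01, -2.90246187e-01,
         7.90904613e-02],
       [ 9.99998909e-01, -8.05775266e-05,  1.47516537e-03,
        -3.38811945e-05],
       [-1.43504969e-03, -2.90246388e-01,  9.56950874e-01,
        -1.58051469e-01],
       [ 0.00000000e+00,  0.00000000e+00,  0.00000000e+00,
         1.00000000e+00]])}
```

View pics/crop0.png

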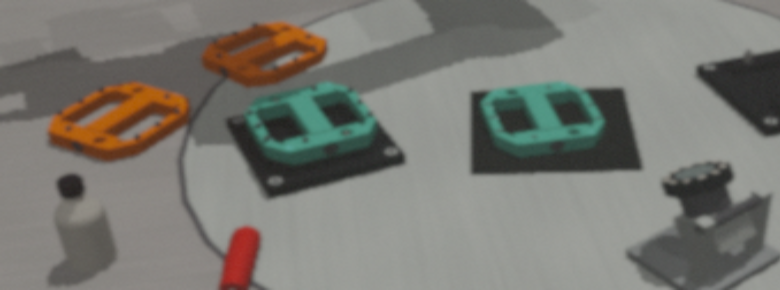

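Candidates in the scene picture:
- Teal pedal at (320,259): no studs, on the mat. This is waiting_pedal.
- Teal pedal at (220,262): studs, on a nest. This is finished_pedal.
- Orange look-alikes at (138,260) and (200,226): not meant.

The free nest is at (427,244) and the camera head at (388,290). The crop confirms that the teal pedal on the mat has no studs. I'll move over it now.

Request:
step_arm(
  steps=[
    {"x":0.29,"y":-0.233,"rz":0.2},
    {"x":0.582,"y":-0.466,"rz":0.446},
    {"x":0.582,"y":-0.466,"rz":0.446},
    {"x":0.582,"y":-0.466,"rz":0.446},
    {"x":0.582,"y":-0.466,"rz":0.446},
    {"x":0.582,"y":-0.466,"rz":0.446},
    {"x":0.582,"y":-0.466,"rz":0.446},
    {"x":0.582,"y":-0.466,"rz":0.446},
    {"x":0.582,"y":-0.466,"rz":0.446},
    {"x":0.582,"y":-0.466,"rz":0.446},
    {"x":0.582,"y":-0.466,"rz":0.446},
    {"x":0.582,"y":-0.466,"rz":0.446},
  ],
)

```text
$.steps[0]: bad value
```

Request:
step_arm(
  steps=[
    {"x":0.582,"y":-0.466,"z":0,"rx":0,"ry":0,"rz":0.446,"claw":1},
    {"x":0.582,"y":-0.466,"z":0,"rx":0,"ry":0,"rz":0.446,"claw":1},
    {"x":0.582,"y":-0.466,"z":0,"rx":0,"ry":0,"rz":0.446,"claw":1},
    {"x":0.582,"y":-0.466,"z":0,"rx":0,"ry":0,"rz":0.446,"claw":1},
    {"x":0.582,"y":-0.466,"z":0,"rx":0,"ry":0,"rz":0.446,"claw":1},
    {"x":0.582,"y":-0.466,"z":0,"rx":0,"ry":0,"rz":0.446,"claw":1},
    {"x":0.582,"y":-0.466,"z":0,"rx":0,"ry":0,"rz":0.446,"claw":1},
    {"x":0.582,"y":-0.466,"z":0,"rx":0,"ry":0,"rz":0.446,"claw":1},
    {"x":0.582,"y":-0.466,"z":0,"rx":0,"ry":0,"rz":0.446,"claw":1},
    {"x":0.582,"y":-0.466,"z":0,"rx":0,"ry":0,"rz":0.446,"claw":1},
    {"x":0.582,"y":-0.466,"z":0,"rx":0,"ry":0,"rz":0.446,"claw":1},
    {"x":0.582,"y":-0.466,"z":0,"rx":0,"ry":0,"rz":0.446,"claw":1},
  ],
)

```text
time: 1.9
tool_pos: [0.4396, -0.065, 0.2271]
tool_rot: [3.141, -0.001, -0.0]
contact_force: [0.5, -0.4, 0.2]
opening: 0.0919
grip_force: 0.0
```

Request:
step_arm(
  steps=[
    {"x":0.02,"y":-0.067,"z":0,"rx":0,"ry":0,"rz":0,"claw":1},
    {"x":0.02,"y":-0.067,"z":0,"rx":0,"ry":0,"rz":0,"claw":1},
    {"x":0.02,"y":-0.067,"z":0,"rx":0,"ry":0,"rz":0,"claw":1},
    {"x":0.02,"y":-0.067,"z":0,"rx":0,"ry":0,"rz":0,"claw":1},
  ],
)

```text
time: 2.23
tool_pos: [0.4536, -0.0167, 0.2266]
tool_rot: [3.141, 0.0, 0.001]
contact_force: [-0.3, -0.1, 0.7]
opening: 0.0919
grip_force: 0.0
```

```bash
cat >> h.py <<'E'
from scipy.ndimage import map_coordinates,gaussian_filter
from scipy.optimize import minimize
def project(n,X,T=None):
    M=np.linalg.inv(cam2w(n,T));p=camera_params(n);c=X@M[:3,:3].T+M[:3,3]
    return p['fy']*c[...,1]/c[...,2]+p['cy'],p['fx']*c[...,0]/c[...,2]+p['cx']
# plan-view samples of pedal top: +1 frame/spine, -1 windows, holes, and surroundings ring
g=np.arange(-.075,.0751,.0015);GX,GY=np.meshgrid(g,g)
def template():
    x,y=abs(GX)*1e3,abs(GY)*1e3
    out=(x>58)|(y>56)|(x+y>58+56-20)
    win=(x<36)&(y>12)&(y<46)
    w=np.where(out|win,-1.,1.); w[(x>36)&(x+y>80)]=0   # unsure chamfer
    return w
W=template()
def teal(im):
    h=cv2.cvtColor(im,cv2.COLOR_BGR2HSV);return ((h[...,0]>70)&(h[...,0]<100)&(h[...,1]>80)&(h[...,2]>40)).astype(float)
def fitpedal(n,im,z,p0,T=None):
    """p0=(x,y,yaw); matches teal top face at height z"""
    M=gaussian_filter(teal(im),1.0)
    def f(p):
        c,s=np.cos(p[2]),np.sin(p[2]);X=np.stack([p[0]+c*GX-s*GY,p[1]+s*GX+c*GY,0*GX+z],-1)
        v,u=project(n,X,T);return -(W*map_coordinates(M,[v,u],order=1)).mean()/ (W>0).mean()
    best=min(((f((p0[0]+dx,p0[1]+dy,a)),(p0[0]+dx,p0[1]+dy,a)) for a in np.arange(-1.5,1.6,.15) for dx in np.arange(-.03,.031,.01) for dy in np.arange(-.03,.031,.01)),key=lambda t:t[0])[1]
    r=minimize(f,best,method='Nelder-Mead',options=dict(initial_simplex=np.array(best)+np.array([[0,0,0],[.006,0,0],[0,.006,0],[0,0,.1]]),xatol=1e-5,fatol=1e-6))
    return r.x,-r.fun
E
python3 - <<'E'
from h import *
T=Tt();im,d=read_camera('wrist');cv2.imwrite('pics/w1.png',im);np.save('w1_d.npy',d);np.save('w1_T.npy',T)
print(np.round(T,4).tolist())
print('wait',fitpedal('wrist',im,.022,(.473,-.015),T))
C=cloud('wrist',d,T);m=teal(im)>0;zz=C[m][:,2];print(np.percentile(zz,[5,50,80,95]))
for n in('scene','side'):
    I=cv2.imread(f'pics/{n}0.png')
    print(n,'wait',fitpedal(n,I,.022,(.473,-.015)),'fin',fitpedal(n,I,.042,(.465,-.24)))
E
```

```text
[[1.0, 0.0015, -0.0005, 0.4536], [0.0015, -1.0, -0.0007, -0.0167], [-0.0005, 0.0007, -1.0, 0.2266], [0.0, 0.0, 0.0, 1.0]]
wait (array([ 0.47008881, -0.01704401,  0.0424722 ]), np.float64(0.8021116825038288))
[0.0176247  0.03286937 0.04261207 0.04431976]Traceback (most recent call last):
  File "<stdin>", line 8, in <module>
  File "h.py", line 36, in fitpedal
    best=min(((f((p0[0]+dx,p0[1]+dy,a)),(p0[0]+dx,p0[1]+dy,a)) for a in np.arange(-1.5,1.6,.15) for dx in np.arange(-.03,.031,.01) for dy in np.arange(-.03,.031,.01)),key=lambda t:t[0])[1]
         ~~~^^^^^^^^^^^^^^^^^^^^^^^^^^^^^^^^^^^^^^^^^^^^^^^^^^^^^^^^^^^^^^^^^^^^^^^^^^^^^^^^^^^^^^^^^^^^^^^^^^^^^^^^^^^^^^^^^^^^^^^^^^^^^^^^^^^^^^^^^^^^^^^^^^^^^^^^^^^^^^^^^^^^^^^^^^^^^
  File "h.py", line 36, in <genexpr>
    best=min(((f((p0[0]+dx,p0[1]+dy,a)),(p0[0]+dx,p0[1]+dy,a)) for a in np.arange(-1.5,1.6,.15) for dx in np.arange(-.03,.031,.01) for dy in np.arange(-.03,.031,.01)),key=lambda t:t[0])[1]
               ~^^^^^^^^^^^^^^^^^^^^^^^
  File "h.py", line 35, in f
    v,u=project(n,X,T);return -(W*map_coordinates(M,[v,u],order=1)).mean()/ (W>0).mean()
        ~~~~~~~^^^^^^^
  File "h.py", line 17, in project
    M=np.linalg.inv(cam2w(n,T));p=camera_params(n);c=X@M[:3,:3].T+M[:3,3]
                                  ~~~~~~~~~~~~~^^^
ValueError: time passes only in moves, steps and waits
```

View pics/w1.png

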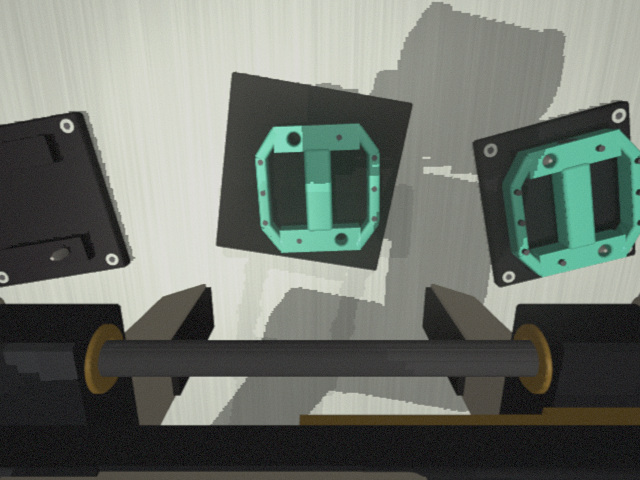

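The wrist view shows the waiting pedal at (318,187), the free nest at the left edge and the finished pedal at (580,200). I'll look over the free nest next.

Request:
step_arm(
  steps=[
    {"x":-0.012,"y":-0.353,"z":0,"rx":0,"ry":0,"rz":-0.318,"claw":1},
    {"x":-0.012,"y":-0.353,"z":0,"rx":0,"ry":0,"rz":-0.318,"claw":1},
    {"x":-0.012,"y":-0.353,"z":0,"rx":0,"ry":0,"rz":-0.318,"claw":1},
    {"x":-0.012,"y":-0.353,"z":0,"rx":0,"ry":0,"rz":-0.318,"claw":1},
    {"x":-0.012,"y":-0.353,"z":0,"rx":0,"ry":0,"rz":-0.318,"claw":1},
    {"x":-0.012,"y":-0.353,"z":0,"rx":0,"ry":0,"rz":-0.318,"claw":1},
    {"x":-0.012,"y":-0.353,"z":0,"rx":0,"ry":0,"rz":-0.318,"claw":1},
    {"x":-0.012,"y":-0.353,"z":0,"rx":0,"ry":0,"rz":-0.318,"claw":1},
    {"x":-0.012,"y":-0.353,"z":0,"rx":0,"ry":0,"rz":-0.318,"claw":1},
    {"x":-0.012,"y":-0.353,"z":0,"rx":0,"ry":0,"rz":-0.318,"claw":1},
    {"x":-0.012,"y":-0.353,"z":0,"rx":0,"ry":0,"rz":-0.318,"claw":1},
    {"x":-0.012,"y":-0.353,"z":0,"rx":0,"ry":0,"rz":-0.318,"claw":1},
  ],
)

```text
time: 3.28
tool_pos: [0.4455, 0.2464, 0.2268]
tool_rot: [3.141, -0.0, 0.247]
contact_force: [0.0, 0.5, 0.2]
opening: 0.0919
grip_force: 0.0
```

```bash
cat > r.py <<'E'
import re
s=open('h.py').read()
if 'lru_cache' not in s:
    s=s.replace("def Tt(","import functools\ncamera_params=functools.lru_cache(None)(camera_params)\ndef Tt(",1)
open('h.py','w').write(s)
E
python3 r.py
python3 - <<'E'
from h import *
T=Tt();im,d=read_camera('wrist');cv2.imwrite('pics/w2.png',im);np.save('w2_d.npy',d);np.save('w2_T.npy',T)
print(np.round(T[:3,3],4),robot.observe()['tool_rot'])
C=cloud('wrist',d,T)
near=np.hypot(C[...,0]-.46,C[...,1]-.25)<.11
for lo,hi in((.009,.0175),(.0205,.0265),(.029,.06)):
    m=near&(C[...,2]>lo)&(C[...,2]<hi)&(d>0)
    mm=m.astype(np.uint8);n,l,st,ce=cv2.connectedComponentsWithStats(mm)
    for i in range(1,n):
        if st[i,4]>25:
            P=C[l==i];r=cv2.minAreaRect((P[:,:2]*1000).astype(np.float32))
            print(lo,st[i,4],np.round(ce[i]),np.round(P.mean(0),4),np.round(r[0],1),np.round(r[1],1),round(r[2],1))
for n in('scene','side'):
    I=cv2.imread(f'pics/{n}0.png')
    print(n,'wait',fitpedal(n,I,.022,(.473,-.015)),'fin',fitpedal(n,I,.042,(.465,-.24)))
E
```

```text
[0.4455 0.2464 0.2268] [ 3.14135864e+00 -1.73381958e-04  2.47089513e-01]
0.009 17847 [313. 189.] [0.4587 0.2541 0.014 ] [453.3 252.8] [150.2 136.3] 9.6
0.0205 2440 [317. 145.] [0.5    0.2601 0.0241] [499.7 260.8] [24.1 80. ] 9.6
0.0205 2012 [308. 246.] [0.4075 0.2461 0.0239] [407. 245.] [24.8 80.1] 9.7
0.029 88 [293. 144.] [0.4967 0.2802 0.0378] [496.7 280.4] [8.1 7.8] 13.6
0.029 82 [330. 251.] [0.4121 0.2259 0.0369] [411.2 225.3] [8.8 7.7] 71.7
scene wait (array([ 0.4727741 , -0.01640283,  0.01638333]), np.float64(0.4801161532190461)) fin (array([ 0.4632987 , -0.2446878 ,  0.24132221]), np.float64(0.4522030278302871))
side wait (array([ 0.4648858 , -0.01254731,  0.00613529]), np.float64(0.45239425559235663)) fin (array([ 0.45309364, -0.23642189,  0.24085114]), np.float64(0.29856223502662316))
```

View pics/w2.png

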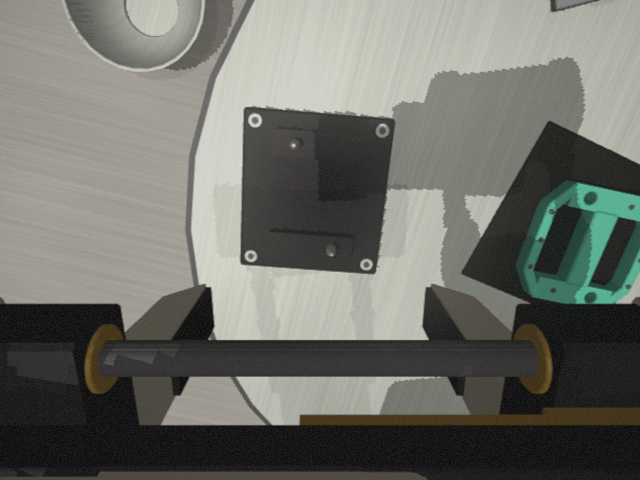

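The free nest centre is at (0.4535, 0.2528) with yaw about 9.65°, and plate, strips and pins all agree. Next, the waiting pedal from the first wrist view, by the same method.

Run:
```python
from h import *
T=np.load('w1_T.npy');im=cv2.imread('pics/w1.png');d=np.load('w1_d.npy');C=cloud('wrist',d,T)
for nm,c,zt in(('wait',(.470,-.016),.022),('fin',(.46,-.24),.042)):
    m=(teal(im)>0)&(np.hypot(C[...,0]-c[0],C[...,1]-c[1])<.085)
    print(nm,np.percentile(C[m][:,2],[50,75,95]))
    m&=abs(C[...,2]-zt)<.0045
    P=(C[m][:,:2]*1000).astype(np.float32);r=cv2.minAreaRect(P);print(r)
    # window centroid: not-top pixels enclosed
    print(fitpedal('wrist',im,zt,c,T))
    M=np.zeros((480,640),np.uint8);M[m]=255
    cs,hh=cv2.findContours(cv2.morphologyEx(M,cv2.MORPH_CLOSE,np.ones((3,3))),cv2.RETR_CCOMP,cv2.CHAIN_APPROX_NONE)
    p=camera_params('wrist');A=cam2w('wrist',T)
    for k,h in zip(cs,hh[0]):
        if h[3]>=0 and cv2.contourArea(k)>12:
            uv=k[:,0].astype(float);ray=np.c_[(uv[:,0]-p['cx'])/p['fx'],(uv[:,1]-p['cy'])/p['fy'],np.ones(len(uv))]@A[:3,:3].T
            X=A[:3,3]+ray*((zt-A[2,3])/ray[:,2])[:,None];q=cv2.minAreaRect((X[:,:2]*1000).astype(np.float32))
            print('hole',cv2.contourArea(k),np.round(q[0],1),np.round(q[1],1),round(q[2],1))
```

```text
wait [0.02217317 0.02308903 0.0246338 ]
((469.00750732421875, -16.843238830566406), (116.38538360595703, 111.36175537109375), 2.4577953815460205)
(array([ 0.46999989, -0.017195  ,  0.0423575 ]), np.float64(0.8021556057581831))
hole 29.5 [421.    0.6] [5.7 6. ] 89.4
hole 119.5 [424.  -38.8] [12.1 11.8] 62.6
hole 29.5 [438.9  32.5] [6.  5.5] 43.1
hole 34.0 [443.1 -69.7] [6.2 5.9] 45.6
hole 31.0 [467.  34.] [5.5 5.7] 87.9
hole 31.0 [470.9 -68.5] [5.6 5.5] 2.3
hole 34.0 [495.   34.7] [5.3 5.5] 0.1
hole 34.0 [499.2 -67.3] [5.8 5.5] 46.6
hole 2919.0 [469.1  11.6] [75.7 35.5] 2.2
hole 2936.0 [471.6 -45.5] [76.3 35. ] 2.2
hole 32.5 [516.9 -35.7] [5.1 5.3] 0.1
hole 159.5 [515.3   4.6] [12.3 11.8] 45.2
fin [0.04210161 0.04308544 0.04473683]
((458.5934753417969, -243.82138061523438), (116.92396545410156, 111.5355453491211), 15.46353816986084)
(array([ 0.45871405, -0.23974243,  0.26388147]), np.float64(0.6274611740848877))
hole 44.5 [ 407.1 -240.6] [8.2 6.1] 48.4
hole 96.0 [ 419. -275.] [ 9.5 11.4] 53.3
hole 3028.0 [ 451.1 -212.4] [74.4 39.8] 15.2
hole 2851.5 [ 466.4 -271.4] [72.7 32.8] 15.3
hole 127.0 [ 498.8 -211.6] [10.4 11. ] 49.7
hole 53.5 [ 508.8 -254.3] [5.7 8.1] 0.1
```

```bash
cat > go.py <<'E'
import sys
from h import *
# usage: go.py x y z yaw [ex ey ez tool z dir]
def delta(pos,R):
    s=robot.observe();T=Tt(s);print('now',np.round(s['tool_pos'],4),np.round(s['tool_rot'],4),'q',np.round(s['qpos'],2),'v',np.abs(s['qvel']).max().round(3),'t',s['time'])
    dl=T[:3,:3].T@(np.array(pos)-T[:3,3])/.75; rv=Ro.from_matrix(T[:3,:3].T@R).as_rotvec()/(np.pi/4)
    print('shift',np.round(dl,4),'turn',np.round(rv,4))
if __name__=='__main__':
    a=[float(v) for v in sys.argv[1:]]
    delta(a[:3],(Ro.from_euler('z',a[3])*Ro.from_euler('x',np.pi)).as_matrix())
E
python3 go.py .4693 -.0172 .07 .0413
```

```text
now [0.4454 0.2467 0.2269] [ 3.1414e+00 -2.0000e-04  2.4710e-01] q [ 0.36  0.31  1.57 -0.    1.26  1.68] v 0.01 t 3.3333
shift [-0.0552  0.3489  0.2092] turn [ 0.0003 -0.0003  0.262 ]
```

Request:
step_arm(
  steps=[
    {"x":-0.055,"y":0.349,"z":0.209,"rx":0,"ry":0,"rz":0.262,"claw":-0.13},
    {"x":-0.055,"y":0.349,"z":0.209,"rx":0,"ry":0,"rz":0.262,"claw":-0.13},
    {"x":-0.055,"y":0.349,"z":0.209,"rx":0,"ry":0,"rz":0.262,"claw":-0.13},
    {"x":-0.055,"y":0.349,"z":0.209,"rx":0,"ry":0,"rz":0.262,"claw":-0.13},
    {"x":-0.055,"y":0.349,"z":0.209,"rx":0,"ry":0,"rz":0.262,"claw":-0.13},
    {"x":-0.055,"y":0.349,"z":0.209,"rx":0,"ry":0,"rz":0.262,"claw":-0.13},
    {"x":-0.055,"y":0.349,"z":0.209,"rx":0,"ry":0,"rz":0.262,"claw":-0.13},
    {"x":-0.055,"y":0.349,"z":0.209,"rx":0,"ry":0,"rz":0.262,"claw":-0.13},
    {"x":-0.055,"y":0.349,"z":0.209,"rx":0,"ry":0,"rz":0.262,"claw":-0.13},
    {"x":-0.055,"y":0.349,"z":0.209,"rx":0,"ry":0,"rz":0.262,"claw":-0.13},
    {"x":-0.055,"y":0.349,"z":0.209,"rx":0,"ry":0,"rz":0.262,"claw":-0.13},
    {"x":-0.055,"y":0.349,"z":0.209,"rx":0,"ry":0,"rz":0.262,"claw":-0.13},
  ],
)

```text
time: 4.33
tool_pos: [0.47, -0.015, 0.0708]
tool_rot: [3.141, -0.001, 0.045]
contact_force: [0.1, -0.5, 0.2]
opening: 0.0403
grip_force: 0.0
```

```bash
python3 - <<'E'
from h import *
T=Tt();im,d=read_camera('wrist');cv2.imwrite('pics/w3.png',im);np.save('w3_d.npy',d);np.save('w3_T.npy',T)
E
python3 go.py .4693 -.0172 .007 .0413; python3 -c "
from h import *;print(robot.observe()['opening'])"
```

```text
now [ 0.47   -0.0149  0.0708] [ 3.1412e+00 -1.5000e-03  4.5000e-02] q [-0.19  0.44  1.88  0.    0.82  1.33] v 0.003 t 4.3833
shift [-0.0012  0.0029  0.085 ] turn [ 0.0004 -0.0019  0.0047]
0.03981729074984575
```

View pics/w3.png

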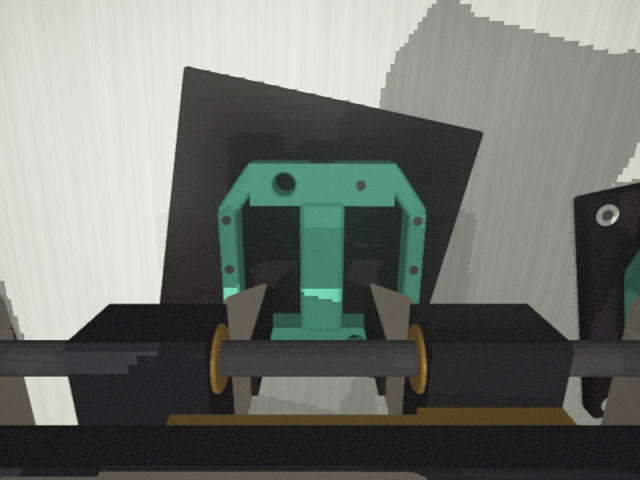

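The pedal sits between the fingers, with the spine at col 322 and the finger midline at about col 319. I'll descend and close.

Request:
step_arm(
  steps=[
    {"x":-0.001,"y":0.003,"z":0,"rx":0,"ry":-0.002,"rz":0.005,"claw":-0.13},
    {"x":-0.001,"y":0.003,"z":0.03,"rx":0,"ry":-0.002,"rz":0.005,"claw":-0.13},
    {"x":-0.001,"y":0.003,"z":0.06,"rx":0,"ry":-0.002,"rz":0.005,"claw":-0.13},
    {"x":-0.001,"y":0.003,"z":0.075,"rx":0,"ry":-0.002,"rz":0.005,"claw":-0.13},
    {"x":-0.001,"y":0.003,"z":0.085,"rx":0,"ry":-0.002,"rz":0.005,"claw":-0.13},
    {"x":-0.001,"y":0.003,"z":0.085,"rx":0,"ry":-0.002,"rz":0.005,"claw":-0.13},
    {"x":-0.001,"y":0.003,"z":0.085,"rx":0,"ry":-0.002,"rz":0.005,"claw":-0.13},
  ],
)

```text
time: 4.97
tool_pos: [0.4692, -0.0179, 0.0065]
tool_rot: [3.141, 0.001, 0.04]
contact_force: [-0.4, -0.1, 0.9]
opening: 0.04
grip_force: 0.0
```

```bash
python3 go.py .4693 -.0172 .007 .0413
```

```text
now [ 0.4692 -0.0179  0.0065] [3.1414e+00 1.4000e-03 4.0200e-02] q [-0.2   0.56  1.92 -0.    0.66  1.33] v 0.017 t 4.9667
shift [ 0.0002 -0.0009 -0.0007] turn [ 0.0002  0.0018 -0.0014]
```

Well placed. I'll close with 35 N, then lift.

Request:
step_arm(
  squeeze=35,
  steps=[
    {"x":0,"y":0,"z":0,"rx":0,"ry":0,"rz":0,"claw":-0.9},
    {"x":0,"y":0,"z":0,"rx":0,"ry":0,"rz":0,"claw":-0.9},
    {"x":0,"y":0,"z":0,"rx":0,"ry":0,"rz":0,"claw":-0.9},
    {"x":0,"y":0,"z":0,"rx":0,"ry":0,"rz":0,"claw":-0.9},
    {"x":0,"y":0,"z":0,"rx":0,"ry":0,"rz":0,"claw":-0.9},
    {"x":0,"y":0,"z":0,"rx":0,"ry":0,"rz":0,"claw":-0.9},
    {"x":0,"y":0,"z":-0.02,"rx":0,"ry":0,"rz":0,"claw":-0.9},
    {"x":0,"y":0,"z":-0.06,"rx":0,"ry":0,"rz":0,"claw":-0.9},
    {"x":0,"y":0,"z":-0.1,"rx":0,"ry":0,"rz":0,"claw":-0.9},
    {"x":0,"y":0,"z":-0.15,"rx":0,"ry":0,"rz":0,"claw":-0.9},
    {"x":0,"y":0,"z":-0.15,"rx":0,"ry":0,"rz":0,"claw":-0.9},
    {"x":0,"y":0,"z":-0.15,"rx":0,"ry":0,"rz":0,"claw":-0.9},
  ],
)

```text
time: 5.97
tool_pos: [0.4701, -0.0184, 0.1202]
tool_rot: [3.14, -0.003, 0.04]
contact_force: [0.3, -0.1, -2.7]
opening: 0.0238
grip_force: 35.0
```

```bash
python3 - <<'E'
from h import *
T=Tt();im,d=read_camera('wrist');cv2.imwrite('pics/w4.png',im)
C=cloud('wrist',d,np.eye(4)) # tool coords
m=(teal(im)>0)&(C[...,2]<.03)
P=C[m];print(np.percentile(P[:,2],[5,25,50,75,95]))
for b in (0,):
    t=P
    # plane fit of top-facing points in the front rim
    f=(P[:,0]>.038)
    q=P[f];z0=np.median(q[:,2]);q=q[abs(q[:,2]-z0)<.004];A=np.c_[q[:,:2],np.ones(len(q))];k=np.linalg.lstsq(A,q[:,2],rcond=None)[0];print('rim plane',k,'n',len(q))
M=np.zeros((480,640),np.uint8);mm=m&(abs(C[...,2]-z0)<.004);M[mm]=255
print('front x',np.percentile(C[mm][:,0],[99.5,100]),'y range',C[mm][:,1].min(),C[mm][:,1].max())
p=camera_params('wrist');A=cam2w('wrist',np.eye(4))
cs,hh=cv2.findContours(cv2.morphologyEx(M,cv2.MORPH_CLOSE,np.ones((3,3))),cv2.RETR_CCOMP,cv2.CHAIN_APPROX_NONE)
for c,h in zip(cs,hh[0]):
    if h[3]>=0 and 12<cv2.contourArea(c):
        uv=c[:,0].astype(float);ray=np.c_[(uv[:,0]-p['cx'])/p['fx'],(uv[:,1]-p['cy'])/p['fy'],np.ones(len(uv))]@A[:3,:3].T
        X=A[:3,3]+ray*((z0-A[2,3])/ray[:,2])[:,None];q=cv2.minAreaRect((X[:,:2]*1000).astype(np.float32));print('hole',np.round(q[0],1),np.round(q[1],1))
E
python3 go.py .4535 .2528 .119 .1683; python3 -c "
from h import *;s=robot.observe();print(s['opening'],s['grip_force'],s['contact_force'])"
```

```text
[-0.01755254 -0.01626962 -0.01525892 -0.01457703 -0.00650466]
rim plane [ 0.00727183 -0.00208289 -0.01536167] n 12239
front x [0.05763812 0.05783372] y range -0.05535490364867574 0.055741822845611876
hole [27.5 51.2] [5.6 5.5]
hole [ 27.5 -51. ] [5.6 5.5]
hole [46.6 20. ] [5.6 5.2]
hole [ 47.2 -19.8] [11.5 11.8]
now [ 0.4688 -0.0181  0.1186] [3.1413e+00 1.2000e-03 3.9600e-02] q [-0.2   0.37  1.82 -0.    0.95  1.33] v 0.034 t 6.0167
shift [-0.0061 -0.3617 -0.0006] turn [ 0.0002  0.0016 -0.1639]
0.023700538479564083 34.99948740005493 [-0.36628954 -0.44760869 -3.25912515]
```

View pics/w4.png

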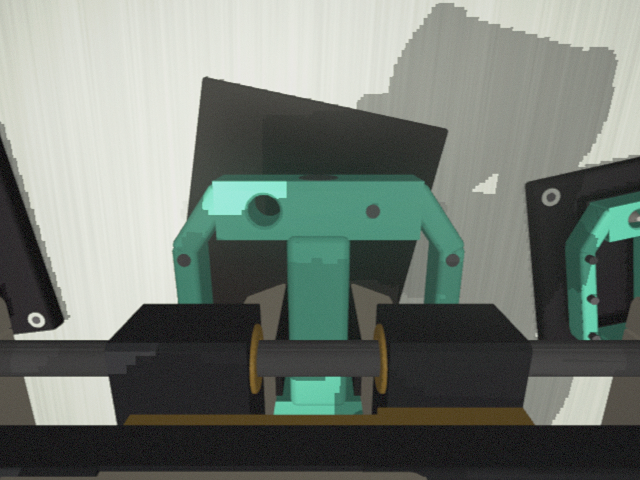

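The pedal is held square: its hole is at tool (47.2, -19.8) mm, so it is centred on the TCP, with its underside 2.6 mm past the TCP. I'll carry it to the free nest.

Request:
step_arm(
  steps=[
    {"x":-0.006,"y":-0.362,"z":0,"rx":0,"ry":0.0,"rz":-0.164,"claw":-0.9},
    {"x":-0.006,"y":-0.362,"z":0,"rx":0,"ry":0.0,"rz":-0.164,"claw":-0.9},
    {"x":-0.006,"y":-0.362,"z":0,"rx":0,"ry":0.0,"rz":-0.164,"claw":-0.9},
    {"x":-0.006,"y":-0.362,"z":0,"rx":0,"ry":0.0,"rz":-0.164,"claw":-0.9},
    {"x":-0.006,"y":-0.362,"z":0,"rx":0,"ry":0.0,"rz":-0.164,"claw":-0.9},
    {"x":-0.006,"y":-0.362,"z":0,"rx":0,"ry":0.0,"rz":-0.164,"claw":-0.9},
    {"x":-0.006,"y":-0.362,"z":0,"rx":0,"ry":0.0,"rz":-0.164,"claw":-0.9},
    {"x":-0.006,"y":-0.362,"z":0,"rx":0,"ry":0.0,"rz":-0.164,"claw":-0.9},
    {"x":-0.006,"y":-0.362,"z":0,"rx":0,"ry":0.0,"rz":-0.164,"claw":-0.9},
    {"x":-0.006,"y":-0.362,"z":0,"rx":0,"ry":0.0,"rz":-0.164,"claw":-0.9},
    {"x":-0.006,"y":-0.362,"z":0,"rx":0,"ry":0.0,"rz":-0.164,"claw":-0.9},
    {"x":-0.006,"y":-0.362,"z":0,"rx":0,"ry":0.0,"rz":-0.164,"claw":-0.9},
  ],
)

```text
time: 7.02
tool_pos: [0.4539, 0.2517, 0.1182]
tool_rot: [3.141, 0.003, 0.167]
contact_force: [0.9, 0.2, -2.3]
opening: 0.0238
grip_force: 35.0
```

```bash
python3 go.py .4535 .2528 .050 .1683
```

```text
now [0.4539 0.2517 0.1182] [3.1413e+00 2.7000e-03 1.6660e-01] q [0.36 0.45 1.69 0.   1.01 1.76] v 0.007 t 7.0167
shift [-0.     -0.0015  0.0909] turn [ 0.0003  0.0034 -0.0022]
```

Request:
step_arm(
  steps=[
    {"x":0,"y":-0.0015,"z":0.03,"rx":0,"ry":0.003,"rz":-0.002,"claw":-0.9},
    {"x":0,"y":-0.0015,"z":0.06,"rx":0,"ry":0.003,"rz":-0.002,"claw":-0.9},
    {"x":0,"y":-0.0015,"z":0.08,"rx":0,"ry":0.003,"rz":-0.002,"claw":-0.9},
    {"x":0,"y":-0.0015,"z":0.091,"rx":0,"ry":0.003,"rz":-0.002,"claw":-0.9},
    {"x":0,"y":-0.0015,"z":0.091,"rx":0,"ry":0.003,"rz":-0.002,"claw":-0.9},
    {"x":0,"y":-0.0015,"z":0.091,"rx":0,"ry":0.003,"rz":-0.002,"claw":-0.9},
  ],
)

```text
time: 7.52
tool_pos: [0.4539, 0.2537, 0.0507]
tool_rot: [-3.141, -0.001, 0.169]
contact_force: [-0.4, -0.1, -2.8]
opening: 0.0236
grip_force: 35.0
```

```bash
python3 go.py .4535 .2528 .0266 .1683
```

```text
now [0.4539 0.2537 0.0507] [-3.1415e+00 -8.0000e-04  1.6900e-01] q [ 0.36  0.54  1.76 -0.    0.84  1.76] v 0.018 t 7.5167
shift [-0.0008  0.001   0.0321] turn [-0.0001 -0.001   0.0009]
```

Request:
step_arm(
  steps=[
    {"x":-0.0003,"y":0.0006,"z":0.006,"rx":0,"ry":0,"rz":0,"claw":-0.9},
    {"x":-0.0003,"y":0.0006,"z":0.012,"rx":0,"ry":0,"rz":0,"claw":-0.9},
    {"x":-0.0003,"y":0.0006,"z":0.017,"rx":0,"ry":0,"rz":0,"claw":-0.9},
    {"x":-0.0003,"y":0.0006,"z":0.022,"rx":0,"ry":0,"rz":0,"claw":-0.9},
    {"x":-0.0003,"y":0.0006,"z":0.022,"rx":0,"ry":0,"rz":0,"claw":-0.9},
    {"x":-0.0003,"y":0.0006,"z":0.022,"rx":0,"ry":0,"rz":0,"claw":-0.9},
  ],
)

```text
time: 8.02
tool_pos: [0.4533, 0.2536, 0.0337]
tool_rot: [-3.142, -0.0, 0.17]
contact_force: [-0.4, -0.5, -2.0]
opening: 0.0239
grip_force: 35.0
```

```bash
python3 go.py .4535 .2528 .0266 .1683
```

```text
now [0.4533 0.2536 0.0337] [-3.1416e+00 -3.0000e-04  1.7010e-01] q [ 0.36  0.57  1.77 -0.    0.8   1.76] v 0.006 t 8.0167
shift [0.0001 0.0011 0.0095] turn [-0.     -0.0004  0.0022]
```

No side force, and it is well down over the pins. I'll finish the last 7 mm gently.

Request:
step_arm(
  steps=[
    {"x":0,"y":0.0007,"z":0.004,"rx":0,"ry":0,"rz":0.001,"claw":-0.9},
    {"x":0,"y":0.0007,"z":0.007,"rx":0,"ry":0,"rz":0.001,"claw":-0.9},
    {"x":0,"y":0.0007,"z":0.009,"rx":0,"ry":0,"rz":0.001,"claw":-0.9},
    {"x":0,"y":0.0007,"z":0.0098,"rx":0,"ry":0,"rz":0.001,"claw":-0.9},
    {"x":0,"y":0.0007,"z":0.0098,"rx":0,"ry":0,"rz":0.001,"claw":-0.9},
    {"x":0,"y":0.0007,"z":0.0098,"rx":0,"ry":0,"rz":0.001,"claw":-0.9},
  ],
)

```text
time: 8.52
tool_pos: [0.4535, 0.2531, 0.027]
tool_rot: [-3.142, -0.001, 0.169]
contact_force: [-2.4, -1.6, 4.6]
opening: 0.0236
grip_force: 35.0
```

```bash
python3 go.py .4535 .2528 .0266 .1683
```

```text
now [0.4535 0.2531 0.027 ] [-3.1415e+00 -9.0000e-04  1.6920e-01] q [ 0.36  0.58  1.77 -0.    0.79  1.76] v 0.003 t 8.5167
shift [-0.0001  0.0003  0.0005] turn [-0.0001 -0.0011  0.0011]
```

Contact force has turned upward, so it is resting. A small press, then release (opening limited to stay within the windows) and lift straight up.

Request:
step_arm(
  steps=[
    {"x":0,"y":0,"z":0.0007,"rx":0,"ry":0,"rz":0,"claw":-0.9},
    {"x":0,"y":0,"z":0.0007,"rx":0,"ry":0,"rz":0,"claw":-0.2},
    {"x":0,"y":0,"z":0.0007,"rx":0,"ry":0,"rz":0,"claw":-0.15},
    {"x":0,"y":0,"z":0.0007,"rx":0,"ry":0,"rz":0,"claw":-0.13},
    {"x":0,"y":0,"z":0.0,"rx":0,"ry":0,"rz":0,"claw":-0.13},
    {"x":0,"y":0,"z":-0.03,"rx":0,"ry":0,"rz":0,"claw":-0.13},
    {"x":0,"y":0,"z":-0.07,"rx":0,"ry":0,"rz":0,"claw":-0.13},
    {"x":0,"y":0,"z":-0.12,"rx":0,"ry":0,"rz":0,"claw":-0.13},
    {"x":0,"y":0,"z":-0.17,"rx":0,"ry":0,"rz":0,"claw":-0.13},
    {"x":0,"y":0,"z":-0.22,"rx":0,"ry":0,"rz":0,"claw":-0.13},
    {"x":0,"y":0,"z":-0.24,"rx":0,"ry":0,"rz":0,"claw":-0.13},
    {"x":0,"y":0,"z":-0.24,"rx":0,"ry":0,"rz":0,"claw":-0.13},
  ],
)

```text
time: 9.52
tool_pos: [0.4555, 0.2539, 0.211]
tool_rot: [-3.14, -0.009, 0.169]
contact_force: [0.3, 0.6, 0.2]
opening: 0.0401
grip_force: 0.0
```

```bash
cat > meas.py <<'E'
from h import *
import sys
nm,cx,cy,zt=sys.argv[1],*map(float,sys.argv[2:5])
T=Tt();im,d=read_camera('wrist');cv2.imwrite(f'pics/{nm}.png',im);C=cloud('wrist',d,T)
m=(teal(im)>0)&(np.hypot(C[...,0]-cx,C[...,1]-cy)<.085)&(abs(C[...,2]-zt)<.0045)
P=C[m];A=np.c_[P[:,:2]-[cx,cy],np.ones(len(P))];print('plane',np.linalg.lstsq(A,P[:,2],rcond=None)[0],'med',np.median(P[:,2]))
print(cv2.minAreaRect((P[:,:2]*1000).astype(np.float32)))
M=np.zeros((480,640),np.uint8);M[m]=255
cs,hh=cv2.findContours(cv2.morphologyEx(M,cv2.MORPH_CLOSE,np.ones((3,3))),cv2.RETR_CCOMP,cv2.CHAIN_APPROX_NONE)
p=camera_params('wrist');A=cam2w('wrist',T)
for k,h in zip(cs,hh[0]):
    if h[3]>=0 and cv2.contourArea(k)>60:
        uv=k[:,0].astype(float);ray=np.c_[(uv[:,0]-p['cx'])/p['fx'],(uv[:,1]-p['cy'])/p['fy'],np.ones(len(uv))]@A[:3,:3].T
        X=A[:3,3]+ray*((zt-A[2,3])/ray[:,2])[:,None];q=cv2.minAreaRect((X[:,:2]*1000).astype(np.float32))
        print('hole',np.round(q[0],1),np.round(q[1],1),round(q[2],1))
E
python3 meas.py w5 .4535 .2528 .042; python3 go.py .445 -.243 .2 .268
```

```text
plane [ 0.00151255 -0.00051121  0.04236893] med 0.04226377553054614
((452.96954345703125, 252.72598266601562), (116.65055084228516, 111.8243408203125), 9.664294242858887)
hole [411.2 225.5] [11.  11.6] 56.9
hole [459.1 224.8] [75.3 34.9] 10.3
hole [449.8 281.7] [76.1 35. ] 9.2
hole [496.6 280.4] [11.9 12.7] 54.1
now [0.4543 0.2534 0.2083] [-3.1406 -0.0051  0.1692] q [ 0.36  0.35  1.57 -0.    1.22  1.76] v 0.063 t 9.5667
shift [-0.1237  0.6504  0.0099] turn [-0.0009 -0.0065 -0.1258]
```

View pics/w5.png

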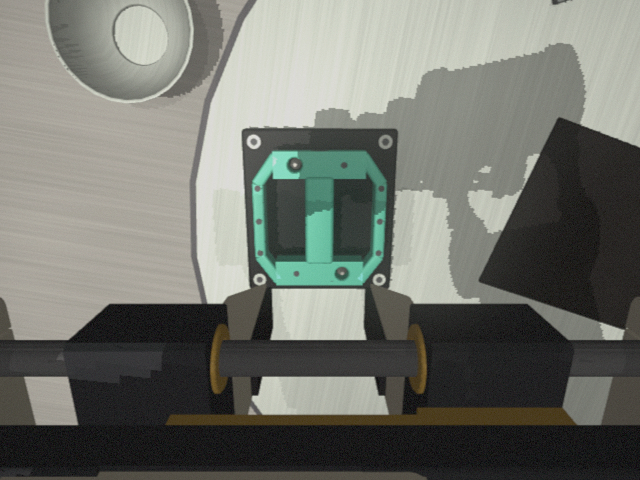

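The pedal is seated flush: its top plane is level at 42.3 mm and the pins show in the holes at (294,165) and (341,273). Now to the finished pedal.

Request:
step_arm(
  steps=[
    {"x":-0.124,"y":0.65,"z":0.01,"rx":0,"ry":-0.003,"rz":-0.126,"claw":-0.13},
    {"x":-0.124,"y":0.65,"z":0.01,"rx":0,"ry":-0.003,"rz":-0.126,"claw":-0.13},
    {"x":-0.124,"y":0.65,"z":0.01,"rx":0,"ry":-0.003,"rz":-0.126,"claw":-0.13},
    {"x":-0.124,"y":0.65,"z":0.01,"rx":0,"ry":-0.003,"rz":-0.126,"claw":-0.13},
    {"x":-0.124,"y":0.65,"z":0.01,"rx":0,"ry":-0.003,"rz":-0.126,"claw":-0.13},
    {"x":-0.124,"y":0.65,"z":0.01,"rx":0,"ry":-0.003,"rz":-0.126,"claw":-0.13},
    {"x":-0.124,"y":0.65,"z":0.01,"rx":0,"ry":-0.003,"rz":-0.126,"claw":-0.13},
    {"x":-0.124,"y":0.65,"z":0.01,"rx":0,"ry":-0.003,"rz":-0.126,"claw":-0.13},
    {"x":-0.124,"y":0.65,"z":0.01,"rx":0,"ry":-0.003,"rz":-0.126,"claw":-0.13},
    {"x":-0.124,"y":0.65,"z":0.01,"rx":0,"ry":-0.003,"rz":-0.126,"claw":-0.13},
    {"x":-0.124,"y":0.65,"z":0.01,"rx":0,"ry":-0.003,"rz":-0.126,"claw":-0.13},
    {"x":-0.124,"y":0.65,"z":0.01,"rx":0,"ry":-0.003,"rz":-0.126,"claw":-0.13},
  ],
)

```text
time: 10.57
tool_pos: [0.4425, -0.2451, 0.197]
tool_rot: [-3.139, 0.004, 0.267]
contact_force: [1.1, 0.3, 0.1]
opening: 0.0399
grip_force: 0.0
```

```bash
python3 go.py .445 -.243 .2 .268
```

```text
now [ 0.4425 -0.2451  0.197 ] [-3.139   0.0035  0.2673] q [-0.66  0.34  1.62 -0.    1.19  0.65] v 0.748 t 10.5667
shift [ 0.0039 -0.0019 -0.004 ] turn [-0.0033  0.0045 -0.0008]
```

```bash
python3 - <<'E'
from h import *
for i in range(5): read_camera('side')
E
python3 meas.py w6 .4587 -.2434 .042;python3 go.py .4587 -.2434 .09 .268
```

```text
plane [ 0.00101225 -0.00047475  0.04241394] med 0.042299387185171344
((458.3990173339844, -244.9292449951172), (116.32315826416016, 112.03688049316406), 15.372977256774902)
hole [ 419.5 -276.1] [11.6 12.1] 62.5
hole [ 467.2 -272.1] [75.2 35. ] 15.3
hole [ 452.3 -216.6] [76.  34.9] 15.1
hole [ 499.  -213.4] [12.2 12.3] 60.5
hole [ 497.1 -197. ] [8.9 5.3] 13.6
now [ 0.4433 -0.2418  0.1978] [-3.1391e+00  2.9000e-03  2.6880e-01] q [-0.65  0.33  1.62 -0.    1.19  0.65] v 0.018 t 10.8667
shift [0.0196 0.0079 0.1437] turn [-0.0032  0.0037  0.001 ]
```

Request:
step_arm(
  steps=[
    {"x":0.019,"y":0.0092,"z":0.05,"rx":-0.002,"ry":0.003,"rz":0.002,"claw":-0.13},
    {"x":0.019,"y":0.0092,"z":0.1,"rx":-0.002,"ry":0.003,"rz":0.002,"claw":-0.13},
    {"x":0.019,"y":0.0092,"z":0.14,"rx":-0.002,"ry":0.003,"rz":0.002,"claw":-0.13},
    {"x":0.019,"y":0.0092,"z":0.157,"rx":-0.002,"ry":0.003,"rz":0.002,"claw":-0.13},
    {"x":0.019,"y":0.0092,"z":0.157,"rx":-0.002,"ry":0.003,"rz":0.002,"claw":-0.13},
    {"x":0.019,"y":0.0092,"z":0.157,"rx":-0.002,"ry":0.003,"rz":0.002,"claw":-0.13},
    {"x":0.019,"y":0.0092,"z":0.157,"rx":-0.002,"ry":0.003,"rz":0.002,"claw":-0.13},
  ],
)

```text
time: 11.45
tool_pos: [0.4601, -0.2456, 0.0824]
tool_rot: [3.139, -0.002, 0.268]
contact_force: [-0.1, -0.3, 0.3]
opening: 0.0397
grip_force: 0.0
```

```bash
python3 go.py .4589 -.2447 .0255 .267
```

```text
now [ 0.4601 -0.2456  0.0824] [ 3.1386e+00 -2.1000e-03  2.6790e-01] q [-0.64  0.5   1.73 -0.    0.91  0.67] v 0.014 t 11.45
shift [-0.0014 -0.0019  0.0759] turn [ 0.0038 -0.0027  0.0012]
```

Request:
step_arm(
  steps=[
    {"x":-0.001,"y":-0.0014,"z":0.02,"rx":0.003,"ry":-0.002,"rz":0.001,"claw":-0.13},
    {"x":-0.001,"y":-0.0014,"z":0.045,"rx":0.003,"ry":-0.002,"rz":0.001,"claw":-0.13},
    {"x":-0.001,"y":-0.0014,"z":0.065,"rx":0.003,"ry":-0.002,"rz":0.001,"claw":-0.13},
    {"x":-0.001,"y":-0.0014,"z":0.076,"rx":0.003,"ry":-0.002,"rz":0.001,"claw":-0.13},
    {"x":-0.001,"y":-0.0014,"z":0.076,"rx":0.003,"ry":-0.002,"rz":0.001,"claw":-0.13},
    {"x":-0.001,"y":-0.0014,"z":0.076,"rx":0.003,"ry":-0.002,"rz":0.001,"claw":-0.13},
    {"x":-0.001,"y":-0.0014,"z":0.076,"rx":0.003,"ry":-0.002,"rz":0.001,"claw":-0.13},
  ],
)

```text
time: 12.03
tool_pos: [0.4591, -0.2458, 0.0255]
tool_rot: [3.141, -0.001, 0.266]
contact_force: [-0.5, -0.2, 0.2]
opening: 0.04
grip_force: 0.0
```

```bash
python3 go.py .4589 -.2447 .0255 .267
```

```text
now [ 0.4591 -0.2458  0.0255] [ 3.1407e+00 -7.0000e-04  2.6590e-01] q [-0.64  0.58  1.77 -0.    0.78  0.67] v 0.003 t 12.0333
shift [ 0.0002 -0.0015 -0.    ] turn [ 0.0012 -0.0009 -0.0014]
```

Request:
step_arm(
  squeeze=45,
  steps=[
    {"x":0,"y":-0.001,"z":0,"rx":0,"ry":0,"rz":0,"claw":-0.9},
    {"x":0,"y":-0.001,"z":0,"rx":0,"ry":0,"rz":0,"claw":-0.9},
    {"x":0,"y":-0.001,"z":0,"rx":0,"ry":0,"rz":0,"claw":-0.9},
    {"x":0,"y":-0.001,"z":0,"rx":0,"ry":0,"rz":0,"claw":-0.9},
    {"x":0,"y":-0.001,"z":0,"rx":0,"ry":0,"rz":0,"claw":-0.9},
    {"x":0,"y":-0.001,"z":-0.01,"rx":0,"ry":0,"rz":0,"claw":-0.9},
    {"x":0,"y":-0.001,"z":-0.025,"rx":0,"ry":0,"rz":0,"claw":-0.9},
    {"x":0,"y":-0.001,"z":-0.06,"rx":0,"ry":0,"rz":0,"claw":-0.9},
    {"x":0,"y":-0.001,"z":-0.11,"rx":0,"ry":0,"rz":0,"claw":-0.9},
    {"x":0,"y":-0.001,"z":-0.16,"rx":0,"ry":0,"rz":0,"claw":-0.9},
    {"x":0,"y":-0.001,"z":-0.2,"rx":0,"ry":0,"rz":0,"claw":-0.9},
    {"x":0,"y":-0.001,"z":-0.22,"rx":0,"ry":0,"rz":0,"claw":-0.9},
  ],
)

```text
time: 13.03
tool_pos: [0.4593, -0.2454, 0.1936]
tool_rot: [3.138, -0.003, 0.266]
contact_force: [1.2, -0.7, -1.0]
opening: 0.0233
grip_force: 45.0
```

```bash
cat > held.py <<'E'
from h import *
for i in range(3): read_camera('side')
im,d=read_camera('wrist');C=cloud('wrist',d,np.eye(4))
m=(teal(im)>0)&(C[...,2]<.03)&(C[...,0]>.038);q=C[m];z0=np.median(q[:,2]);mm=m&(abs(C[...,2]-z0)<.004);q=C[mm]
print('rim',np.linalg.lstsq(np.c_[q[:,:2],np.ones(len(q))],q[:,2],rcond=None)[0],'frontx',q[:,0].max(),'y',q[:,1].min(),q[:,1].max())
M=np.zeros((480,640),np.uint8);M[mm]=255
p=camera_params('wrist');A=cam2w('wrist',np.eye(4))
cs,hh=cv2.findContours(M,cv2.RETR_CCOMP,cv2.CHAIN_APPROX_NONE)
for c,h in zip(cs,hh[0]):
    if h[3]>=0 and 40<cv2.contourArea(c):
        uv=c[:,0].astype(float);ray=np.c_[(uv[:,0]-p['cx'])/p['fx'],(uv[:,1]-p['cy'])/p['fy'],np.ones(len(uv))]@A[:3,:3].T
        X=A[:3,3]+ray*((z0-A[2,3])/ray[:,2])[:,None];r=cv2.minAreaRect((X[:,:2]*1000).astype(np.float32));print('hole',np.round(r[0],1),np.round(r[1],1))
s=robot.observe();print(s['opening'],s['grip_force'],s['contact_force'],s['tool_pos'])
E
python3 held.py
python3 - <<'E'
from h import *
# camera head pose from scene+side depth & colours
for n in('scene','side'):
    im,d=read_camera(n);C=cloud(n,d)
    cv2.imwrite(f'pics/{n}h.png',im)
    r=nets.landmark_of(n,'camera_head');print(n,[(np.round(x['pixel'],1),x['conf']) for x in r[:2]])
    m=(np.hypot(C[...,0]-.72,C[...,1]-.075)<.08)&(C[...,2]>.002)&(C[...,2]<.13)&(d>0)
    P=C[m];c=im[m];np.savez(f'{n}h.npz',P=P,c=c)
    if r:
        v,u=np.round(r[0]['pixel']).astype(int);print(np.median(C[v-1:v+2,u-1:u+2].reshape(-1,3),0))
a=[np.load(f'{n}h.npz') for n in('scene','side')]
for k in a:
    P=k['P'];base=P[(P[:,2]<.02)];print('base',cv2.minAreaRect((base[:,:2]*1e3).astype(np.float32)) if len(base)>5 else None)
    top=P[P[:,2]>.07]
    # ransac plane w/ 30deg tilt
    rng=np.random.default_rng(0);best=(0,)
    for _ in range(3000):
        t=top[rng.choice(len(top),3,0)];nn=np.cross(t[1]-t[0],t[2]-t[0]);L=np.linalg.norm(nn)
        if L<1e-5: continue
        nn/=L;nn*=np.sign(nn[2]);
        if abs(np.degrees(np.arccos(nn[2]))-30)>8: continue
        i=abs((top-t[0])@nn)<.002
        if i.sum()>best[0]:best=(i.sum(),i)
    if best[0]:
        q=top[best[1]];c=q.mean(0);nn=np.linalg.svd(q-c)[2][2];nn*=np.sign(nn[2])
        print('ring n',len(q),len(top),'mean',np.round(c,4),'normal',np.round(nn,3),'tilt',np.degrees(np.arccos(nn[2])),'az',np.degrees(np.arctan2(nn[1],nn[0])))
        e=np.cross([0,0,1],nn);e/=np.linalg.norm(e);f=np.cross(nn,e);xy=np.c_[(q-c)@e,(q-c)@f]*1e3
        (cc,rr)=cv2.minEnclosingCircle(xy.astype(np.float32));print('centre',np.round(c+(cc[0]*e+cc[1]*f)/1e3,4),'r',rr)
E
```

```text
rim [ 0.00519526 -0.00207457 -0.0174538 ] frontx 0.0586507594727908 y -0.05210354858991381 0.05245502550151363
hole [46.6 20.5] [6.1 6.6]
hole [ 47.7 -19.8] [11.3 11.9]
hole [ 50.2 -37.6] [8.3 6.2]
0.02387832292109347 44.99829411506653 [ 1.06824917e-03 -4.77217841e-01 -1.55473528e+00] [ 0.45766743 -0.24432574  0.1884146 ]
scene [(array([284., 386.]), 0.98)]
[0.6890286  0.06476002 0.09138166]
side [(array([207.6, 239.7]), 0.64)]
[0.70114068 0.06653719 0.09781043]
base ((727.79443359375, 70.5308837890625), (153.76686096191406, 140.52890014648438), 53.74988555908203)
ring n 242 906 mean [0.705  0.0597 0.0971] normal [-0.405 -0.241  0.882] tilt 28.117500291669536 az -149.2796778927359
centre [0.7016 0.0604 0.0958] r 30.46065902709961
base ((710.0494384765625, 77.36209106445312), (151.76712036132812, 139.87921142578125), 56.0288200378418)
ring n 277 583 mean [0.6977 0.0614 0.0948] normal [-0.434 -0.261  0.862] tilt 30.432402404992644 az -148.99428342137384
centre [0.698  0.0613 0.095 ] r 30.696453094482422
```

The pedal is held. The camera head is near (0.700, 0.061, 0.095), with azimuth about -149°. I'll refine that from the wrist camera.

```bash
python3 go.py .60 .015 .27 .5
```

```text
now [ 0.4575 -0.2442  0.1875] [-3.138e+00  2.900e-03  2.657e-01] q [-0.64  0.37  1.6  -0.    1.18  0.67] v 0.01 t 13.4333
shift [ 0.2737 -0.284  -0.1098] turn [-0.005   0.0031 -0.2983]
```

Request:
step_arm(
  steps=[
    {"x":0.274,"y":-0.284,"z":-0.11,"rx":-0.004,"ry":0.002,"rz":-0.298,"claw":-0.9},
    {"x":0.274,"y":-0.284,"z":-0.11,"rx":-0.004,"ry":0.002,"rz":-0.298,"claw":-0.9},
    {"x":0.274,"y":-0.284,"z":-0.11,"rx":-0.004,"ry":0.002,"rz":-0.298,"claw":-0.9},
    {"x":0.274,"y":-0.284,"z":-0.11,"rx":-0.004,"ry":0.002,"rz":-0.298,"claw":-0.9},
    {"x":0.274,"y":-0.284,"z":-0.11,"rx":-0.004,"ry":0.002,"rz":-0.298,"claw":-0.9},
    {"x":0.274,"y":-0.284,"z":-0.11,"rx":-0.004,"ry":0.002,"rz":-0.298,"claw":-0.9},
    {"x":0.274,"y":-0.284,"z":-0.11,"rx":-0.004,"ry":0.002,"rz":-0.298,"claw":-0.9},
    {"x":0.274,"y":-0.284,"z":-0.11,"rx":-0.004,"ry":0.002,"rz":-0.298,"claw":-0.9},
    {"x":0.274,"y":-0.284,"z":-0.11,"rx":-0.004,"ry":0.002,"rz":-0.298,"claw":-0.9},
    {"x":0.274,"y":-0.284,"z":-0.11,"rx":-0.004,"ry":0.002,"rz":-0.298,"claw":-0.9},
    {"x":0.274,"y":-0.284,"z":-0.11,"rx":-0.004,"ry":0.002,"rz":-0.298,"claw":-0.9},
    {"x":0.274,"y":-0.284,"z":-0.11,"rx":-0.004,"ry":0.002,"rz":-0.298,"claw":-0.9},
  ],
)

```text
time: 14.43
tool_pos: [0.5999, 0.0135, 0.2708]
tool_rot: [3.14, 0.001, 0.498]
contact_force: [-0.1, 0.7, -2.7]
opening: 0.0234
grip_force: 45.0
```

Run:
```python
from h import *
for i in range(3): read_camera('side')
T=Tt();im,d=read_camera('wrist');cv2.imwrite('pics/w7.png',im);C=cloud('wrist',d,T);print(np.round(T[:3,3],4),robot.observe()['tool_rot'])
m=(np.hypot(C[...,0]-.70,C[...,1]-.061)<.07)&(C[...,2]>.072)&(C[...,2]<.13)&(d>0)
top=C[m];rng=np.random.default_rng(0);best=(0,)
for _ in range(4000):
    t=top[rng.choice(len(top),3,0)];nn=np.cross(t[1]-t[0],t[2]-t[0]);L=np.linalg.norm(nn)
    if L<1e-5: continue
    nn/=L;nn*=np.sign(nn[2])
    if abs(np.degrees(np.arccos(nn[2]))-30)>8: continue
    i=abs((top-t[0])@nn)<.0015
    if i.sum()>best[0]:best=(i.sum(),i)
q=top[best[1]];c=q.mean(0);nn=np.linalg.svd(q-c)[2][2];nn*=np.sign(nn[2])
print('ring',len(q),len(top),'normal',np.round(nn,3),'tilt',np.degrees(np.arccos(nn[2])),'az',np.degrees(np.arctan2(nn[1],nn[0])))
e=np.cross([0,0,1],nn);e/=np.linalg.norm(e);f=np.cross(nn,e);xy=(np.c_[(q-c)@e,(q-c)@f]*1e3).astype(np.float32)
k=np.hypot(*(xy-np.median(xy,0)).T)<36;xy=xy[k]
cc,rr=cv2.minEnclosingCircle(xy);print('centre',np.round(c+(cc[0]*e+cc[1]*f)/1e3,4),'r',rr)
# plane offset histogram
h=(top-c)@nn;print(np.histogram(h,bins=np.arange(-.02,.021,.002)))
# base plate
b=(np.hypot(C[...,0]-.70,C[...,1]-.061)<.14)&(C[...,2]>.004)&(C[...,2]<.014)&(d>0);P=C[b];print('base',len(P),np.median(P[:,2]),cv2.minAreaRect((P[:,:2]*1e3).astype(np.float32)))
r=nets.landmark_of('wrist','camera_head');print(r[:1])
```

```text
[0.6003 0.0136 0.2715] [ 3.13947228e+00 -4.26386913e-04  4.98288095e-01]
ring 4038 6702 normal [-0.436 -0.229  0.87 ] tilt 29.53530762642382 az -152.27527129450186
centre [0.7001 0.0613 0.0958] r 29.84369659423828
(array([   0,    0,    0,   13,   54,   73,   77,   65,  131, 2170, 2211,
         49,    0,    0,    0,    0,    0,    0,    0,    0]), array([-2.00000000e-02, -1.80000000e-02, -1.60000000e-02, -1.40000000e-02,
       -1.20000000e-02, -1.00000000e-02, -8.00000000e-03, -6.00000000e-03,
       -4.00000000e-03, -2.00000000e-03, -1.73472348e-17,  2.00000000e-03,
        4.00000000e-03,  6.00000000e-03,  8.00000000e-03,  1.00000000e-02,
        1.20000000e-02,  1.40000000e-02,  1.60000000e-02,  1.80000000e-02,
        2.00000000e-02]))
base 3115 0.010001640626367547 ((672.02490234375, 37.33882141113281), (196.85989379882812, 129.15640258789062), 23.219789505004883)
[{'pixel': [76.5, 324.5], 'conf': 0.93}]
```

View pics/w7.png

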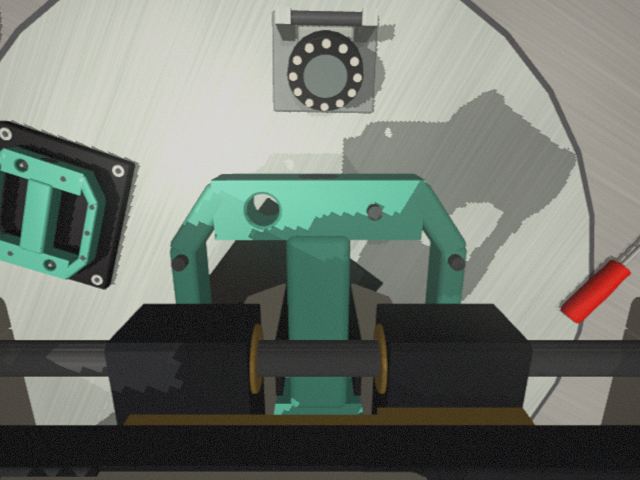

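Run:
```python
from h import *
T=Tt();N=[];Cc=[]
for rep in range(4):
    T=Tt();im,d=read_camera('wrist');C=cloud('wrist',d,T)
    b=((abs(C[...,2]-.010)<.0025)&(d>0)).astype(np.uint8);b[130:]=0
    n,l,st,ce=cv2.connectedComponentsWithStats(cv2.morphologyEx(b,cv2.MORPH_OPEN,np.ones((3,3))));i=1+np.argmax(st[1:,4]);P=C[l==i]
    r=cv2.minAreaRect((P[:,:2]*1e3).astype(np.float32))
    # front edge per column
    E=[]
    for u in range(282,366):
        v=np.where(l[:,u]==i)[0]
        if len(v):E.append(C[v.max(),u,:2])
    E=np.array(E);w=np.linalg.svd(E-E.mean(0))[2][0];ang=np.degrees(np.arctan2(w[1],w[0]))%180-90
    m=(np.hypot(C[...,0]-.70,C[...,1]-.061)<.034)&(C[...,2]>.075)&(d>0);q=C[m]
    for _ in range(6):
        c=q.mean(0);nn=np.linalg.svd(q-c)[2][2];nn*=np.sign(nn[2]);h=(C-c)@nn;q=C[m&(abs(h)<.0012)]
    e=np.cross([0,0,1],nn);e/=np.linalg.norm(e);f=np.cross(nn,e);cc,rr=cv2.minEnclosingCircle((np.c_[(q-c)@e,(q-c)@f]*1e3).astype(np.float32))
    mh=h[75-3:75+4,324-3:324+4]
    print(st[i],'rect',np.round(r[0],1),np.round(r[1],1),round(r[2],2),'edge ang',round(ang,2),'| tilt',np.degrees(np.arccos(nn[2])).round(2),'az',np.degrees(np.arctan2(nn[1],nn[0])).round(2),'c',np.round(c+(cc[0]*e+cc[1]*f)/1e3,4),rr.round(2),'glass off',np.median(mh).round(4))
```

```text
Traceback (most recent call last):
AttributeError: 'float' object has no attribute 'round'
```

Run:
```python
from h import *
for rep in range(4):
    T=Tt();im,d=read_camera('wrist');C=cloud('wrist',d,T)
    b=((abs(C[...,2]-.010)<.0025)&(d>0)).astype(np.uint8);b[130:]=0
    n,l,st,ce=cv2.connectedComponentsWithStats(cv2.morphologyEx(b,cv2.MORPH_OPEN,np.ones((3,3))));i=1+np.argmax(st[1:,4]);P=C[l==i]
    r=cv2.minAreaRect((P[:,:2]*1e3).astype(np.float32))
    E=[]
    for u in range(282,366):
        v=np.where(l[:,u]==i)[0]
        if len(v):E.append(C[v.max(),u,:2])
    E=np.array(E);w=np.linalg.svd(E-E.mean(0))[2][0];ang=np.degrees(np.arctan2(w[1],w[0]))%180-90
    m=(np.hypot(C[...,0]-.70,C[...,1]-.061)<.034)&(C[...,2]>.075)&(d>0);q=C[m]
    for _ in range(6):
        c=q.mean(0);nn=np.linalg.svd(q-c)[2][2];nn*=np.sign(nn[2]);h=(C-c)@nn;q=C[m&(abs(h)<.0012)]
    e=np.cross([0,0,1],nn);e/=np.linalg.norm(e);f=np.cross(nn,e);cc,rr=cv2.minEnclosingCircle((np.c_[(q-c)@e,(q-c)@f]*1e3).astype(np.float32))
    print(st[i],'rect',np.round(r[0],1),np.round(r[1],1),round(r[2],2),'edge',round(ang,2),'| tilt,az',np.degrees(np.arccos(nn[2])),np.degrees(np.arctan2(nn[1],nn[0])),'c',np.round(c+(cc[0]*e+cc[1]*f)/1e3,4),rr,'glass',np.median(h[72:79,321:328]))
```

```text
[ 272   24   42   89 1541] rect [699.   94.1] [78.9 40.2] 27.57 edge 24.1 | tilt,az 29.659359365191623 -152.9085303468262 c [0.7002 0.0612 0.0958] 29.768993377685547 glass 0.0004079749582523176
[ 273   25   35   88 1578] rect [697.4  96.2] [77.7 34.3] 26.66 edge 25.58 | tilt,az 29.661030382536794 -152.99947840161627 c [0.7002 0.0611 0.0957] 29.678081512451172 glass 5.956042285659576e-05
[ 273   19   40   94 1559] rect [699.7  97.4] [84.5 38.1] 30.85 edge 26.35 | tilt,az 29.500473787707573 -152.7031609629676 c [0.7002 0.061  0.0957] 29.716840744018555 glass 0.00045872183162417695
[ 273   24   40   89 1542] rect [698.6  95.3] [79.2 38.2] 28.76 edge 27.46 | tilt,az 29.51275573783197 -152.28049237361358 c [0.7002 0.0612 0.0958] 29.726346969604492 glass 0.0005037477855331024
```

Run:
```python
from h import *
acc=[]
for rep in range(3):
    T=Tt();im,d=read_camera('wrist');g=cv2.GaussianBlur(cv2.cvtColor(im,cv2.COLOR_BGR2GRAY).astype(float),(0,0),1)
    gy,gx=np.gradient(g);p=camera_params('wrist');A=cam2w('wrist',T)
    def sub(a,o):
        k=int(np.argmax(a))
        if 0<k<len(a)-1:
            q=a[k-1]-2*a[k]+a[k+1]; return o+k+(.5*(a[k-1]-a[k+1])/q if q else 0)
        return o+k
    def w(uv,z):
        uv=np.array(uv);ray=np.c_[(uv[:,0]-p['cx'])/p['fx'],(uv[:,1]-p['cy'])/p['fy'],np.ones(len(uv))]@A[:3,:3].T
        return (A[:3,3]+ray*((z-A[2,3])/ray[:,2])[:,None])[:,:2]
    def line(P):
        v=cv2.fitLine((P*1e3).astype(np.float32),cv2.DIST_HUBER,0,.01,.01).ravel();r=abs((P*1e3-v[2:])@[-v[1],v[0]])
        return round(np.degrees(np.arctan2(v[1],v[0]))%180,2),np.median(r).round(2)
    F=w([(u,sub(abs(gy[104:120,u]),104)) for u in range(285,362)],.010)
    for z in (.010,.0):
      F=w([(u,sub(abs(gy[104:120,u]),104)) for u in range(285,362)],z)
      L=w([(sub(abs(gx[v,262:285]),262),v) for v in range(45,104)],z)
      R=w([(sub(abs(gx[v,364:384]),364),v) for v in range(45,104)],z)
      B=w([(u,sub(abs(gy[4:16,u]),4)) for u in range(297,356)],.10)
      print(z,'front',line(F),'left',line(L),'right',line(R),'bracket top',line(B))
```

```text
0.01 front (np.float32(117.71), np.float64(0.19)) left (np.float32(27.13), np.float64(0.04)) right (np.float32(27.99), np.float64(2.59)) bracket top (np.float32(117.5), np.float64(0.03))
0.0 front (np.float32(117.71), np.float64(0.2)) left (np.float32(27.13), np.float64(0.04)) right (np.float32(27.99), np.float64(2.65)) bracket top (np.float32(117.5), np.float64(0.03))
0.01 front (np.float32(117.68), np.float64(0.17)) left (np.float32(27.28), np.float64(0.05)) right (np.float32(28.26), np.float64(2.36)) bracket top (np.float32(117.53), np.float64(0.04))
0.0 front (np.float32(117.68), np.float64(0.17)) left (np.float32(27.28), np.float64(0.05)) right (np.float32(28.24), np.float64(2.42)) bracket top (np.float32(117.53), np.float64(0.04))
0.01 front (np.float32(117.59), np.float64(0.44)) left (np.float32(27.3), np.float64(0.06)) right (np.float32(28.36), np.float64(2.26)) bracket top (np.float32(117.5), np.float64(0.03))
0.0 front (np.float32(117.59), np.float64(0.45)) left (np.float32(27.3), np.float64(0.07)) right (np.float32(28.35), np.float64(2.32)) bracket top (np.float32(117.5), np.float64(0.03))
```

The head's yaw is 27.4°, from bracket and plate edges, with the glass at (0.700, 0.061, 0.095). I'll turn the held pedal in place first, then tilt.

Request:
step_arm(
  steps=[
    {"x":0,"y":0,"z":0,"rx":0,"ry":0,"rz":-0.99,"claw":-0.9},
    {"x":0,"y":0,"z":0,"rx":0,"ry":0,"rz":-0.99,"claw":-0.9},
    {"x":0,"y":0,"z":0,"rx":0,"ry":0,"rz":-0.99,"claw":-0.9},
    {"x":0,"y":0,"z":0,"rx":0,"ry":0,"rz":-0.99,"claw":-0.9},
    {"x":0,"y":0,"z":0,"rx":0,"ry":0,"rz":-0.99,"claw":-0.9},
    {"x":0,"y":0,"z":0,"rx":0,"ry":0,"rz":-0.99,"claw":-0.9},
    {"x":0,"y":0,"z":0,"rx":0,"ry":0,"rz":-0.99,"claw":-0.9},
    {"x":0,"y":0,"z":0,"rx":0,"ry":0,"rz":-0.99,"claw":-0.9},
  ],
)

```text
time: 15.75
tool_pos: [0.6007, 0.0148, 0.2717]
tool_rot: [3.14, 0.001, 1.278]
contact_force: [-1.1, 0.8, -0.9]
opening: 0.0238
grip_force: 45.0
```

Request:
step_arm(
  steps=[
    {"x":0,"y":0,"z":0,"rx":0,"ry":0,"rz":-0.98,"claw":-0.9},
    {"x":0,"y":0,"z":0,"rx":0,"ry":0,"rz":-0.98,"claw":-0.9},
    {"x":0,"y":0,"z":0,"rx":0,"ry":0,"rz":-0.98,"claw":-0.9},
    {"x":0,"y":0,"z":0,"rx":0,"ry":0,"rz":-0.98,"claw":-0.9},
    {"x":0,"y":0,"z":0,"rx":0,"ry":0,"rz":-0.98,"claw":-0.9},
    {"x":0,"y":0,"z":0,"rx":0,"ry":0,"rz":-0.98,"claw":-0.9},
    {"x":0,"y":0,"z":0,"rx":0,"ry":0,"rz":-0.98,"claw":-0.9},
    {"x":0,"y":0,"z":0,"rx":0,"ry":0,"rz":-0.98,"claw":-0.9},
    {"x":0,"y":0,"z":0,"rx":0,"ry":0,"rz":-0.98,"claw":-0.9},
  ],
)

```text
time: 16.5
tool_pos: [0.6007, 0.0148, 0.2717]
tool_rot: [3.141, 0.002, 2.043]
contact_force: [0.6, -0.1, -1.8]
opening: 0.0235
grip_force: 45.0
```

```bash
cat > pres.py <<'E'
from go import *
import sys
a=np.radians(27.4);g=np.array([.7002,.0611,.095]);zc=np.array([-.5*np.cos(a),-.5*np.sin(a),np.sqrt(.75)])
tz=-zc;tx=np.array([-np.sin(a),np.cos(a),0]);R=np.c_[tx,np.cross(tz,tx),tz]
O=g+zc*.15
off=np.array([.0004,.0001,.0010]) # pedal origin in tool
delta(O-R@off,R)
T=Tt();o=T[:3,:3]@off+T[:3,3]-g
print('pedal err mm',np.round((T[:3,:3]@off+T[:3,3]-O)*1e3,2),'dist along z',o@zc,'z ang deg',np.degrees(np.arccos(-T[:3,2]@zc)),'level',np.degrees(np.arcsin(T[2,0])))
E
python3 pres.py; python3 held.py
```

```text
now [0.6007 0.0148 0.2717] [3.1408e+00 2.2000e-03 2.0431e+00] q [-0.1   0.46  1.22 -0.    1.46 -0.57] v 0.01 t 16.5
shift [-0.0064  0.0455  0.0614] turn [-0.6657  0.0047 -0.0067]
pedal err mm [-33.05 -11.39  45.83] dist along z 0.20698128523927273 z ang deg 29.95664173049784 level -0.1250512587226053
rim [ 0.00725354 -0.00096742 -0.01759206] frontx 0.05788126563854433 y -0.05169166137681872 0.05243005223675792
hole [45.8 20.6] [5.8 6.6]
hole [ 47.3 -19.5] [11.4 12.1]
0.023142837663801305 44.998329877853394 [-0.45157186  0.54956708 -0.75391336] [0.60066248 0.01475777 0.27173859]
```

Request:
step_arm(
  steps=[
    {"x":-0.006,"y":0.0455,"z":0,"rx":-0.15,"ry":0,"rz":0,"claw":-0.9},
    {"x":-0.006,"y":0.0455,"z":0.01,"rx":-0.3,"ry":0.002,"rz":-0.003,"claw":-0.9},
    {"x":-0.006,"y":0.0455,"z":0.03,"rx":-0.45,"ry":0.004,"rz":-0.006,"claw":-0.9},
    {"x":-0.006,"y":0.0455,"z":0.045,"rx":-0.57,"ry":0.005,"rz":-0.007,"claw":-0.9},
    {"x":-0.006,"y":0.0455,"z":0.055,"rx":-0.64,"ry":0.005,"rz":-0.007,"claw":-0.9},
    {"x":-0.006,"y":0.0455,"z":0.0614,"rx":-0.666,"ry":0.005,"rz":-0.007,"claw":-0.9},
    {"x":-0.006,"y":0.0455,"z":0.0614,"rx":-0.666,"ry":0.005,"rz":-0.007,"claw":-0.9},
    {"x":-0.006,"y":0.0455,"z":0.0614,"rx":-0.666,"ry":0.005,"rz":-0.007,"claw":-0.9},
    {"x":-0.006,"y":0.0455,"z":0.0614,"rx":-0.666,"ry":0.005,"rz":-0.007,"claw":-0.9},
    {"x":-0.006,"y":0.0455,"z":0.0614,"rx":-0.666,"ry":0.005,"rz":-0.007,"claw":-0.9},
  ],
)

```text
time: 17.53
tool_pos: [0.6339, 0.0265, 0.2266]
tool_rot: [2.617, 0.001, 2.054]
contact_force: [-0.2, -0.1, -2.1]
opening: 0.0238
grip_force: 45.0
```

```bash
python3 pres.py; python3 held.py; python3 pres.py
```

```text
now [0.6339 0.0265 0.2266] [2.6170e+00 9.0000e-04 2.0537e+00] q [-0.25  0.33  1.67  0.49  0.8  -1.02] v 0.007 t 17.5333
shift [-0.0003 -0.0015  0.0005] turn [ 0.0012 -0.0021  0.0057]
pedal err mm [0.6  0.54 0.89] dist along z 0.150382637929058 z ang deg 0.10765903766805761 level -0.04945821322017988
rim [ 0.00650991 -0.00081979 -0.01739202] frontx 0.05792650113204924 y -0.05122001927654027 0.05251940943175658
hole [45.9 20.7] [5.8 6.6]
hole [ 47.3 -19.4] [11.7 11.9]
0.02361978640558388 44.99836027622223 [ 0.40184588 -0.19697231 -1.98750472] [0.63341584 0.0265293  0.22600122]
now [0.6334 0.0265 0.226 ] [2.6176e+00 2.0000e-04 2.0538e+00] q [-0.25  0.33  1.67  0.49  0.8  -1.02] v 0.006 t 17.7333
shift [-0.0006 -0.0006  0.0001] turn [ 0.0005 -0.0028  0.0054]
pedal err mm [0.14 0.57 0.28] dist along z 0.15005201503812649 z ang deg 0.12651215043015035 level -0.01423150396257803
```

Run:
```python
from h import *
im,d=read_camera('wrist');C=cloud('wrist',d,np.eye(4))
m=(teal(im)>0)&(abs(C[...,2]+.0175)<.003)
for u0,u1 in((235,400),):
    E=[];I=[]
    for u in range(u0,u1):
        v=np.where(m[:,u])[0]
        if len(v):E.append(C[v.min(),u,:2])
    E=np.array(E)*1e3;v=cv2.fitLine(E.astype(np.float32),cv2.DIST_HUBER,0,.01,.01).ravel();print('front edge ang from tool y',90-np.degrees(np.arctan2(v[1],v[0]))%180,v[2:])
# spine edges
s=(teal(im)>0)&(abs(C[...,2]+.0195)<.003)&(abs(C[...,1])<.02)&(C[...,0]<.034)&(C[...,0]>.012)
L=[];R=[]
for r in range(480):
    u=np.where(s[r])[0]
    if len(u)>20:L.append(C[r,u.min(),:2]);R.append(C[r,u.max(),:2])
for X in(L,R):
    v=cv2.fitLine((np.array(X)*1e3).astype(np.float32),cv2.DIST_HUBER,0,.01,.01).ravel();print('spine edge ang',(np.degrees(np.arctan2(v[1],v[0]))+90)%180-90,v[2:])
a,_=read_camera('scene');b,_=read_camera('side')
cv2.imwrite('pics/fin.png',np.hstack([a[180:400,100:480],b[120:400,120:460][:220]]))
```

```text
front edge ang from tool y 0.079208374 [57.679928    0.96927655]
spine edge ang 0.5577316 [ 23.586512 -11.05801 ]
spine edge ang -0.628891 [22.633715 11.731264]
```

View pics/fin.png

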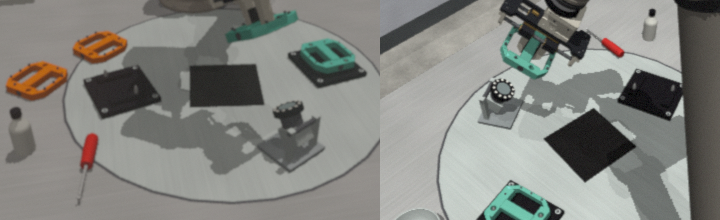

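The pedal is square in the grip (0.08°, symmetric). The final view shows the waiting pedal seated in the free nest, the finished pedal held in front of the camera at (260,25) left and (525,60) right, and the bystanders unmoved. Handing in.

```bash
python3 pres.py; python3 -c "
from cell import robot
print(robot.hand_in())"
```

```text
now [0.6332 0.0265 0.2258] [ 2.6178e+00 -1.0000e-04  2.0536e+00] q [-0.25  0.33  1.67  0.49  0.8  -1.02] v 0.003 t 17.8833
shift [-0.0007 -0.0002 -0.    ] turn [ 0.0002 -0.003   0.005 ]
pedal err mm [-0.09  0.53  0.06] dist along z 0.1499676242080579 z ang deg 0.13618409565312914 level 0.004753497272540681
the job is handed in; nothing more can be done
None
```

The job is handed in at about 18 s: the waiting pedal is seated flush in the free nest and released, and the finished pedal is held still in front of the inspection camera, by my own measurements within about 1 mm and 0.3° of the asked pose; hand-in returned no verdict.

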